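# Wedge the dust box door shut

## Robot

A 7-joint arm with a two-finger parallel gripper is mounted at the origin on the work surface. World frame = base frame: x ahead of the robot, y to its left, z up, the work surface at z = 0. Lengths are in m, angles in rad, forces in N, time in s.
With the tool pointing down it reaches from about 0.375 to 0.925 m from the base axis. Payload 3.1 kg.
Tool frame: the origin (TCP) lies between the finger pads; the fingertips stand 8 mm ahead of it and the grasp point (between the pads) lies 11 mm behind it; z points along the fingers, x is the direction in which the jaws open and shut, and the axes are right-handed (so a half turn about z gives the same grasp; the last joint's range is limited). The gripper opens to 85 mm and grips with 20 to 120 N. Pads are 22 mm wide; open, the fingers measure 114 mm over their backs; the gripper's body (76 mm by 85 mm) begins 54 mm behind the grasp point. The pads swing forward as they close: fully open they stand 13 mm farther back than shut.
Start: joints at [-0.098, 0.383, 0.044, 1.598, -0.018, 1.161, -0.05], TCP at [0.65, 0, 0.239] pointing down, gripper open.
Joint ranges: [-2.61, 2.61], [-0.41, 2.15], [-1.48, 1.57], [0, 2.5], [-1.57, 4.71], [0.05, 1.97], [-2.85, 2.85]. Speed limits (rad/s): [2.79, 2.79, 3.14, 3.14, 3.14, 3.14, 3.14].

## Interface

Orientations are given as a unit quaternion [x, y, z, w].
In Python, from rig import robot gives the robot as it stands. The module is installed in compiled form; this text tells all that it offers.
- The arm moves only by the tool jog_arm, never from a script. Its argument "series" is a list of rows, each a list of 7 numbers: the gripper command: -1 is fully open, 1 is shut, values between are in proportion, then the shift along the tool's x, y, z each as a share of 0.05 m, from -1 to 1, then the turn, a rotation vector about the tool's x, y, z each as a share of 0.12 rad, from -1 to 1. In form: [[claw, tx, ty, tz, rx, ry, rz], ...]. A call has 1 to 20 rows; each row shifts and turns the commanded pose from where the row before left it, along the tool's axes as they then stand; what a row does not reach is not made up. A row lasts 1/8 s, in which the tool goes at most 62.5 mm and 10.7 degrees, less where a joint would pass 70% of its speed; a pose out of reach is approached as far as the arm can. A call with a number of a shift or a turn outside -1 to 1 is refused whole. A call with a gripper value outside its range is refused whole. The fingers move at their own pace and stop on an object; "grip_force" is the grip in N (left out, the last holds). Time passes only in rows, so rows that do not move let the fingers close. It gives the time, the measured TCP pose, the force and the opening at its end, in the units of the state.
- robot.get_state(): the state, without advancing time (a new reading comes with each control period).
- robot.grab_frame(name): name is "scene" or "side" or "wrist"; returns a dict with "image" (480x640x3 uint8, red, green, blue), "depth" (480x640 float32, m along the optical axis (not along the pixel's ray), 0 where there is no reading), "fx", "fy", "cx", "cy" (pixels), "k1" (the pictures are not rectified: a ray, as slopes to the right and down, at radius r is drawn at 1 + k1 r^2 times it, then the intrinsics apply), "world_to_cam" (4x4, takes a point from world to camera coordinates). Camera axes: x right, y down, z forward; pixel columns grow to the right and rows downward; lengths in m; the calibration is good to about 2 mm. A picture is of the moment at which its call begins.
- robot.hand_in(): hands the job in, once; it reports no verdict.
Trained networks look in a picture, given as the dict that the camera call returned (one of the last four; its "shot" number tells which), for a name from the list of things; names that differ only in an ending like _2 or _b are one class to them, and where a whole thing is asked for, a point or a joint stands for the part that bears it (a point fixed in the world has none). Each returns a list of dicts, best first, with "confidence" (0 to 1); they miss things now and then, are a little off and sometimes report something else, mostly with a low value. They report only what shows in the picture. A call takes as long as a camera call. They do not tell look-alikes from the thing itself.
- robot.look_for(picture, name): "point" ([x, y, z] in m, in world coordinates, good to about 4 mm: the middle of the surface that is visible of it).
The state is a dict: "time": time; "q": joint angles; "joint_velocities": joint speeds; "joint_efforts": joint torques, N m; "position": TCP position; "tcp_rot": TCP orientation; "wrist_force": force on the tool from outside, world axes, zero at the start; "wrist_torque": the same for the moment, N m; "opening": finger opening in m.
Only numpy, scipy, OpenCV 4.12 (cv2) and the standard library are available. Lean on these libraries where they do the work, as an engineer would, in place of code of your own. Each camera call takes 0.05 s, during which the arm holds its last target.

## Task

Swing the dust box's door shut, then tap the wooden wedge, thin end first and straight in, under the middle of the free half of the door's lower edge until it jams the door tight: it should withstand a push of about 20 N, but do not drive it in brutally. Leave it jammed there, let go, and do not disturb the jar, the screwdriver or the rectangular offcut.

Things in the scene. Friction and masses are not known exactly. Their poses are not given: they have to be found in the camera images.
- dust_box: Fixed plywood box of a bench dust collector, 260 (its x) x 180 (its y) x 190 mm high, on four rubber feet. Origin: centre of its footprint, 0 to 5 mm above the table as the feet are set. The door is on its +y side, its outer face when shut at y = +108 mm. z is up. Two upright duct legs 50 mm thick stand beside the box at x = +-172, y = -50 mm
- box_face (a point): fixed point on the box (x +60, y +108, z +12 mm in its frame): in the plane of the shut door's outer face, at the middle of the door's free half and level with its lower edge, so 12 to 17 mm above the table. The wedge belongs under the door here, driven along the box's -y. Behind the 18 mm door the space under the box is open, 20 mm high, 160 mm deep
- door (a joint): door angle in rad: 0 shut, growing as it opens to the box's +y; starts ajar and stays where left (under 2 N at the free edge moves it). Upright wooden door 240 wide, 150 high, 18 thick, 0.4 kg, lower edge 12 mm above the box's origin; upright hinge axis at box x -124, y +99 mm. It can be lifted up to 8 mm on its hinge, against its weight and a spring of 2.5 N per mm
- door_corner (a point): lower outer corner of the door's free edge, 245 mm from the hinge axis
- wedge: loose plain wooden wedge, 180 long, 40 wide, 6 mm high at the thin end and 36 mm at the thick end (slope 1 in 6), 0.18 kg, lying flat. Origin: centre of its underside; +x points to the thin end (at x = +90 mm), z up. Its thin end slides freely under the door; the slope meets the door's lower edge some 35 to 65 mm in, and the wedge jams about 10 to 35 mm further on
- wedge_grip (a point): point inside the wedge 60 mm behind its origin (towards the thick end), 16 mm above its underside, where it is gripped across its 40 mm width; the wedge is 31 mm high there
- wedge_tip (a point): middle of the thin end, at the underside
- offcut: loose rectangular wooden offcut 150 x 45 x 36 mm, not tapered, to be left alone; origin at the centre of its underside
- jar: low glass screw jar with a dark lid, 68 mm across, 62 mm tall, to be left alone; origin at the centre of its underside
- screwdriver: screwdriver with a black handle lying on the table, to be left alone
- duct_mid (a point): mid-length, on the axis, of the fixed level duct, 50 mm thick, that runs along the box's x in front of the door: box x 0, y +173, z 220 mm (underside at 195 mm), 300 mm long; at both ends it bends back along the box's sides. A hand held vertically before the door hits it; one leaning 25 to 50 degrees away from the door (fingers pointing down and at the door) passes beneath it
Not all that is in view belongs to the job. Leave any purple or white look-alike of the wedge alone.

How it is judged:
On the way, in this order (a step that is already met when the one before it is completed fails the run):
1. the door is shut (value of joint door below 0.05 rad), for 0.2 s.
2. the wedge is jammed under the door, bearing up on it with more than 5 N (contact force between wedge and door above 5 N and y of wedge_tip in the frame of dust_box below 0.083 m), for 0.2 s.
At the end, for the whole second after the job is handed in: the door is shut (within 0.05 rad); the wedge lies flat under the free half of its lower edge (tip 20 to 100 mm from the box's middle towards the free edge and at least 25 mm past the door's outer face), within 0.2 rad of straight in, at rest, and bears up on the door with more than 5 N by itself (all of step 2 and value of joint door below 0.05 rad and x of wedge_tip in the frame of dust_box between 0.02 and 0.1 m and angle between the x axis of wedge and the y axis of dust_box, either way round below 0.2 rad and angle between wedge's own z axis and vertical below 0.12 rad and linear speed of wedge below 0.01 m/s); the robot touches nothing.
It fails at once if the wedge is driven so hard that it bears on the door with more than 40 N (contact force between wedge and door above 40 N).
It fails at once if the jar is moved more than 30 mm (distance of jar from where it was at the start of the episode above 0.03 m).
It fails at once if the offcut is moved more than 30 mm (distance of offcut from where it was at the start of the episode above 0.03 m).
It fails at once if the screwdriver is moved more than 30 mm (distance of screwdriver from where it was at the start of the episode above 0.03 m).
It also fails if it takes over 58 s, if anything falls off the work surface, if the arm or the gripper's body presses on something with over 40 N, if the wrist force passes 120 N, or if a joint passes its speed limit or range.

## Working session

There is one attempt and no reset: what is moved stays moved. The work goes in short steps, Python scripts to look and compute and a tool call to move; the robot and the scene stay as the last step left them, time stands still between calls to the robot, and variables do not carry over. Pictures are saved under pics/ and viewed, and the job is handed in when it is done.

Besides the shell and the picture viewer there is one more tool, called after "Emit:" by a JSON object that holds its "api" and its "payload". jog_arm: Moves the arm, as the interface text tells. Its arguments: {"type":"object","properties":{"series":{"type":"array","items":{"type":"array","items":{"type":"number"}}},"grip_force":{"type":"number"}},"required":["series"]}

```bash
ls; mkdir -p pics; cat > h.py <<'E'
import numpy as np, cv2
from rig import robot
from scipy.spatial.transform import Rotation as R
def save(p,name): cv2.imwrite('pics/'+name+'.png',cv2.cvtColor(p['image'],cv2.COLOR_RGB2BGR))
def K(p): return np.array([[p['fx'],0,p['cx']],[0,p['fy'],p['cy']],[0,0,1.]]),np.array([p['k1'],0,0,0.])
def px2w(p,uv,d=None):
    uv=np.array(uv,float).reshape(-1,2);k,dd=K(p)
    n=cv2.undistortPoints(uv.reshape(-1,1,2),k,dd).reshape(-1,2)
    if d is None: d=np.array([p['depth'][int(round(v)),int(round(u))] for u,v in uv])
    c=np.c_[n*np.array(d).reshape(-1,1),d]
    T=np.linalg.inv(p['world_to_cam']); return c@T[:3,:3].T+T[:3,3]
def px2z(p,uv,z):
    uv=np.array(uv,float).reshape(-1,2);k,dd=K(p)
    n=cv2.undistortPoints(uv.reshape(-1,1,2),k,dd).reshape(-1,2)
    T=np.linalg.inv(p['world_to_cam']); r=np.c_[n,np.ones(len(n))]@T[:3,:3].T
    return T[:3,3]+r*((z-T[2,3])/r[:,2])[:,None]
def w2px(p,X):
    T=p['world_to_cam'];k,dd=K(p);c=np.array(X,float).reshape(-1,3)@T[:3,:3].T+T[:3,3]
    return cv2.projectPoints(c.reshape(-1,1,3),np.zeros(3),np.zeros(3),k,dd)[0].reshape(-1,2)
E
python3 - <<'E'
from h import *
np.set_printoptions(precision=3,suppress=True)
print(robot.get_state())
for n in ['scene','side','wrist']:
    p=robot.grab_frame(n); save(p,n+'0'); print(n,np.linalg.inv(p['world_to_cam']),p['fx'],p['k1'])
    np.savez(n+'0.npz',**p)
    for t in ['dust_box','door','wedge','offcut','jar','screwdriver','door_corner','wedge_grip','wedge_tip','box_face','duct_mid']:
        for o in robot.look_for(p,t)[:3]: 
            print(t,np.array(o['point']),round(o['confidence'],2),w2px(p,o['point']).round())
E
```

```text
pics
{'time': 0.0, 'q': array([-0.098,  0.384,  0.044,  1.6  , -0.018,  1.161, -0.05 ]), 'joint_velocities': array([-0.001, -0.001, -0.002, -0.002,  0.001, -0.   ,  0.   ]), 'joint_efforts': array([ -0.001, -43.347,   1.024, -24.951,   0.011,   0.011,  -0.   ]), 'position': array([ 0.649, -0.   ,  0.238]), 'tcp_rot': array([ 1.   ,  0.   , -0.001,  0.   ]), 'wrist_force': array([ 0.484, -0.313, -0.268]), 'wrist_torque': array([ 0.005,  0.019, -0.018]), 'opening': 0.08543728410807691}
scene [[-0.708  0.502 -0.497  1.231]
 [ 0.706  0.512 -0.489  0.808]
 [ 0.009 -0.697 -0.717  1.114]
 [ 0.     0.     0.     1.   ]] 578.1844363533343 -0.1347007290679473
dust_box [ 0.587 -0.181  0.191] 0.8 [[226. 161.]]
dust_box [0.748 0.27  0.038] 0.67 [[303. 339.]]
door [ 0.531 -0.008  0.142] 0.71 [[288. 198.]]
door [0.527 0.433 0.019] 0.19 [[421. 329.]]
wedge [0.531 0.592 0.018] 0.87 [[477. 373.]]
offcut [0.747 0.27  0.038] 0.69 [[303. 339.]]
jar [0.763 0.087 0.059] 0.75 [[244. 291.]]
screwdriver [0.749 0.27  0.038] 0.65 [[302. 339.]]
screwdriver [0.527 0.433 0.017] 0.64 [[421. 330.]]
door_corner [ 0.5
[... 1487 characters left out ...]
18 0.599 0.021] 0.55 [[264. 415.]]
box_face [ 0.482 -0.134  0.192] 0.78 [[387. 188.]]
duct_mid [ 0.479 -0.131  0.193] 0.98 [[388. 188.]]
duct_mid [0.737 0.276 0.035] 0.49 [[247. 290.]]
wrist [[ 1.    -0.    -0.     0.65 ]
 [-0.    -0.959 -0.285  0.072]
 [-0.     0.285 -0.959  0.374]
 [ 0.     0.     0.     1.   ]] 391.27855169392745 -0.05289822003354981
dust_box [ 0.604 -0.031  0.222] 0.92 [[220. 362.]]
dust_box [0.749 0.076 0.065] 0.17 [[451. 118.]]
door [ 0.522 -0.022  0.156] 0.74 [[113. 285.]]
jar [0.75  0.074 0.061] 0.61 [[451. 121.]]
door_corner [ 0.526 -0.024  0.151] 0.65 [[124. 284.]]
box_face [ 0.604 -0.029  0.222] 0.77 [[220. 358.]]
duct_mid [ 0.606 -0.023  0.224] 0.86 [[222. 348.]]
```

View pics/scene0.png

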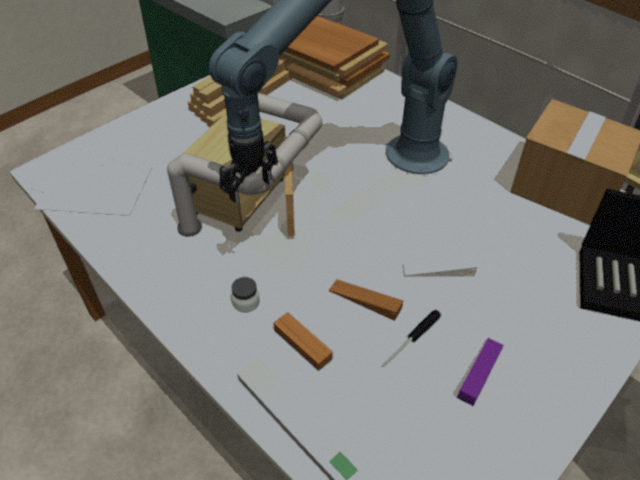

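View pics/side0.png

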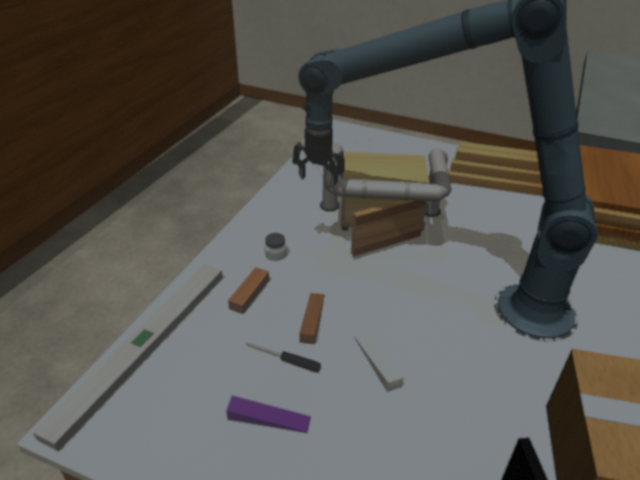

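View pics/wrist0.png

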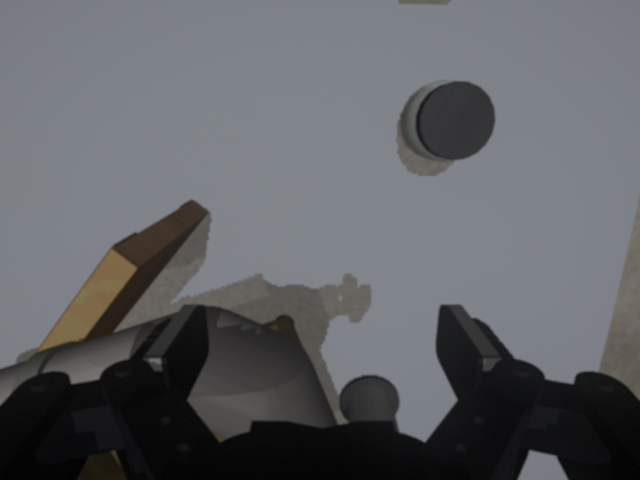

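The candidates are the orange tapered block at scene (367,299), the rectangular orange offcut at (303,340), the purple look-alike at (481,372) and the white one at (440,270). By the description it should be the orange block at (367,299). I'll check it in a crop.

```bash
python3 - <<'E'
from h import *
np.set_printoptions(precision=3,suppress=True)
def crop(n,x0,y0,x1,y1,s):
    p=np.load(n+'0.npz'); im=cv2.cvtColor(p['image'],cv2.COLOR_RGB2BGR)[y0:y1,x0:x1]
    return cv2.resize(im,None,fx=s,fy=s,interpolation=cv2.INTER_CUBIC)
a=crop('scene',320,270,420,330,4);b=crop('side',280,280,380,355,4)
c=crop('scene',160,90,330,250,4);d=crop('side',300,130,470,265,4)
cv2.imwrite('pics/c1.png',np.vstack([a,b]));cv2.imwrite('pics/c2.png',c);cv2.imwrite('pics/c3.png',d)
# point clouds
for n in ['scene','side']:
    p=dict(np.load(n+'0.npz')); v,u=np.mgrid[0:480,0:640]; m=p['depth']>0
    P=px2w(p,np.c_[u[m],v[m]],p['depth'][m]); np.save(n+'pc.npy',np.c_[P,u[m],v[m]])
    w=(abs(P[:,0]-.54)<.13)&(abs(P[:,1]-.295)<.1)&(P[:,2]>.005)&(P[:,2]<.06)
    W=P[w]; print(n,len(W),W.min(0),W.max(0)); mu=W.mean(0); U,S,V=np.linalg.svd((W-mu)[:,:2],full_matrices=False)
    print(mu,V[0]); t=(W-mu)[:,:2]@V[0]
    for lo in np.arange(-.1,.1,.02):
        k=(t>lo)&(t<lo+.02)
        if k.sum()>3: 
            s=(W[k]-mu)[:,:2]@V[1]; print(round(lo,2),k.sum(),np.percentile(W[k][:,2],[50,90]),s.min(),s.max())
E
```

```text
scene 1258 [0.41  0.195 0.005] [0.663 0.389 0.039]
[0.544 0.289 0.02 ] [-0.264  0.965]
-0.1 85 [0.008 0.011] -0.0888701569391974 0.024657044009757746
-0.08 110 [0.011 0.014] -0.10155915267242162 0.10677984318987982
-0.06 122 [0.014 0.018] -0.10311065650103379 0.026427382973876198
-0.04 137 [0.017 0.021] -0.1130317484202968 0.1278673785228184
-0.02 145 [0.02  0.024] -0.09132433351944708 0.14321571331486224
0.0 152 [0.023 0.027] -0.1029514833058024 0.10004643314153087
0.02 162 [0.027 0.031] -0.027314773127077356 0.13279963149990145
0.04 171 [0.031 0.034] -0.048676522398002166 0.12662384690409806
0.06 165 [0.031 0.037] -0.09220972566508469 0.06389318148474854
side 997 [0.41  0.195 0.005] [0.668 0.395 0.041]
[0.541 0.297 0.019] [-0.432  0.902]
-0.1 73 [0.011 0.014] -0.03869362848714861 0.0988671963358311
-0.08 86 [0.014 0.017] -0.08135029778840316 0.10098850036580945
-0.06 82 [0.017 0.019] -0.09894756085501637 0.09239787462617667
-0.04 100 [0.021 0.024] -0.15081112375546096 0.10526486631604096
-0.02 104 [0.023 0.027] -0.11122067830562059 0.1309870447950704
0.0 97 [0.027 0.031] -0.11471054469221074 0.13480105053279814
0.02 121 [0.03  0.034] -0.11693317204017949 0.12432863547806165
0.04 147 [0.033 0.036] -0.1197864729814842 0.1414155256075775
0.06 136 [0.023 0.037] -0.11562786564268035 0.06228933162365481
0.08 15 [0.006 0.007] -0.09844495981292613 0.029690242717234923
```

View pics/c1.png

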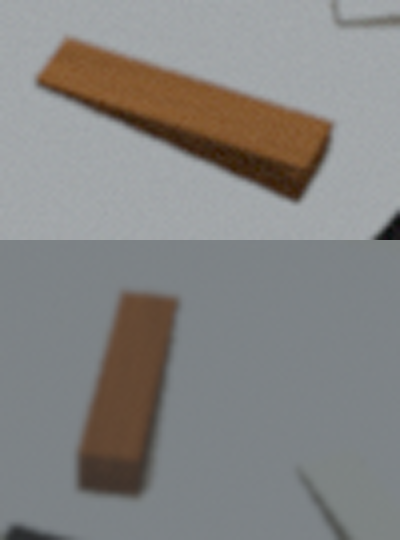

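View pics/c2.png

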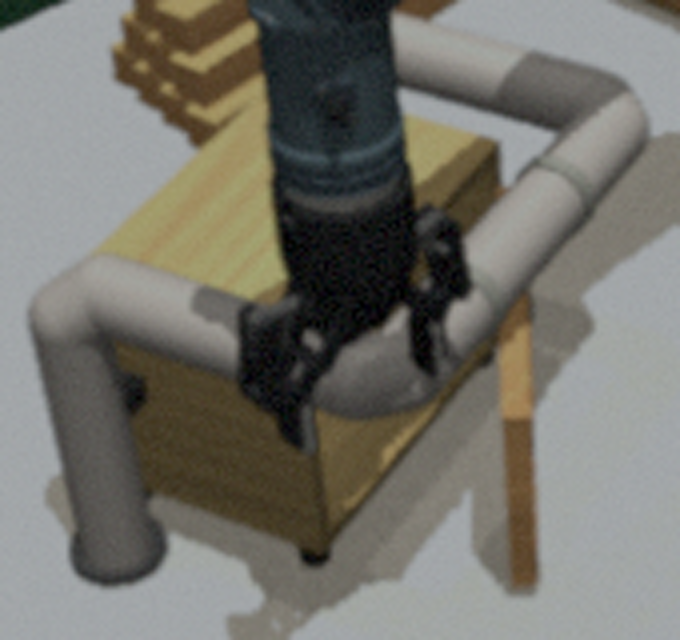

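View pics/c3.png

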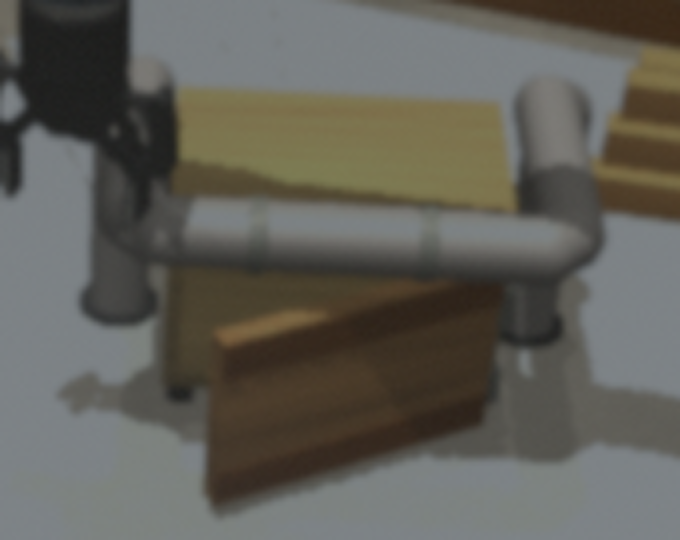

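The crop shows the orange piece tapering, with its thin end at (330,285), towards the box, and its thick end at (398,308). That makes it the wedge. Next I'll fit the poses of the box and the wedge.

```bash
cat > fit.py <<'E'
from h import *
from scipy.optimize import least_squares
np.set_printoptions(precision=4,suppress=True)
S={n:dict(np.load(n+'0.npz')) for n in['scene','side']}
o4=lambda ox,oy,x,y:(ox+x/4,oy+y/4)
obs=[('side',o4(300,130,500,103),(-.13,-.09,.19)),('side',o4(300,130,180,90),(.13,-.09,.19)),
('scene',o4(160,90,497,145),(-.13,.09,.19)),('scene',o4(160,90,318,545),(.13,.09,.02)),('scene',o4(160,90,98,260),(.13,-.09,.19))]
def tw(q,X): c,s=np.cos(q[2]),np.sin(q[2]); X=np.atleast_2d(X); return np.c_[q[0]+c*X[:,0]-s*X[:,1],q[1]+s*X[:,0]+c*X[:,1],X[:,2]+q[3]]
f=lambda q:np.concatenate([(w2px(S[n],tw(q,X))-uv).ravel() for n,uv,X in obs])
r=least_squares(f,[.48,-.15,0,0.003],loss='soft_l1')
print('corner fit',r.x,r.fun)
q=r.x
pc={n:np.load(n+'pc.npy') for n in S}
def tb(q,P): c,s=np.cos(q[2]),np.sin(q[2]); d=P[:,:2]-q[:2]; return np.c_[c*d[:,0]+s*d[:,1],-s*d[:,0]+c*d[:,1],P[:,2]-q[3]]
for it in range(6):
    faces=[]
    for n in pc:
        P=pc[n][:,:3];B=tb(q,P);tol=[.02,.012,.008,.006,.006,.006][it]
        for ax,val,rng in [(0,.13,((1,-.075,.075),(2,.04,.17))),(1,.09,((0,-.11,.12),(2,.04,.17))),(2,.19,((0,-.12,.12),(1,-.08,.08)))]:
            m=abs(B[:,ax]-val)<tol
            for a,l,h in rng: m&=(B[:,a]>l)&(B[:,a]<h)
            faces.append((n,ax,val,P[m]))
    # x: face, y: use corner too
    g=lambda q:np.concatenate([(tb(q,P)[:,ax]-val)/max(1,np.sqrt(len(P)))/.001 for n,ax,val,P in faces if len(P)>20]+[f(q)*.7])
    q=least_squares(g,q,loss='soft_l1').x
print('q',q,f(q))
for n,ax,val,P in faces: print(n,ax,len(P),np.median(tb(q,P)[:,ax]-val) if len(P) else '')
np.save('box.npy',q)
# door
obsd=[('scene',o4(160,90,530,417),1,.162),('scene',o4(160,90,535,585),1,.012),('side',o4(300,130,207,500),1,.012),('side',o4(300,130,217,350),1,.162)]
P=np.vstack([pc[n][:,:3] for n in pc]);B=tb(q,P)
m=(B[:,2]>.03)&(B[:,2]<.155)&(B[:,1]>.12)&(B[:,1]<.34)&(abs(B[:,0])<.12)
D=B[m]; print('door pts',len(D))
for a in np.arange(.1,1.4,.05):
    c,s=np.cos(a),np.sin(a); d=D[:,:2]-[-.124,.099]
    t=d@[c,s]; nn=d@[-s,c]; k=(abs(nn-.009)<.004)&(t>0)&(t<.25)
    if k.sum()>.1*len(D): print(round(a,2),k.sum(),t[k].max())
# wedge by colour
E
cat > wed.py <<'E'
from fit import *
def wfit(views,x0):
    # model fit by silhouettes: mask distance
    masks=[]
    for p in views:
        hsv=cv2.cvtColor(p['image'],cv2.COLOR_RGB2HSV); m=((hsv[...,0]>4)&(hsv[...,0]<22)&(hsv[...,1]>90)).astype(np.uint8)
        g=cv2.GaussianBlur(m.astype(np.float32),(0,0),1.0); masks.append((p,m))
    V=np.array([[x,y,z] for x,h in((.09,.006),(-.09,.036)) for y in(-.02,.02) for z in(0,h)])
    def cost(w):
        tot=0
        for p,m in masks:
            c,s=np.cos(w[2]),np.sin(w[2]); X=np.c_[w[0]+c*V[:,0]-s*V[:,1],w[1]+s*V[:,0]+c*V[:,1],V[:,2]]
            uv=w2px(p,X); h=cv2.convexHull(uv.astype(np.float32))
            ctr=uv.mean(0); x0,y0=(ctr-70).astype(int).clip(0); sub=cv2.resize(m[y0:y0+140,x0:x0+140],None,fx=4,fy=4,interpolation=cv2.INTER_LINEAR)
            im=np.zeros_like(sub); cv2.fillPoly(im,[np.round(((h-[x0,y0])*4+1.5)*16).astype(np.int32)],1,shift=4)
            # restrict to dilated neighbourhood
            nb=cv2.dilate(im,np.ones((41,41),np.uint8)); tot+=((sub!=im)&(nb>0)).sum()/max(1,im.sum())
        return tot
    from scipy.optimize import minimize
    best=None
    for k in range(3):
        r=minimize(cost,x0 if best is None else best.x,method='Nelder-Mead',options=dict(initial_simplex=np.array(x0 if best is None else best.x)+np.array([[0,0,0],[.01,0,0],[0,.01,0],[0,0,.1]])*(1,.5,.3)[k])); 
        best=r if best is None or r.fun<best.fun else best
    return best.x,best.fun
if __name__=='__main__':
    x0=[.547,.285,-1.3]
    for vs in (['scene'],['side'],['scene','side']): print(vs,wfit([S[n] for n in vs],x0))
    w=wfit(list(S.values()),x0)[0]; d=np.array([np.cos(w[2]),np.sin(w[2])]); print('tip',w[:2]+.09*d,'grip',w[:2]-.06*d)
E
python3 wed.py
```

```text
corner fit [ 0.5215 -0.2399  0.3262  0.0013] [ 0.7266  0.1119  0.3784 -0.7744  0.6121 -2.32    0.3548  1.0877 -9.7336
  3.4137]
q [ 0.5242 -0.2372  0.3181  0.0021] [ -0.0352   0.2973  -0.4572  -0.9161   0.727   -1.4862  -0.3079   1.9678
 -10.2209   3.8567]
scene 0 1084 0.0004082516423226379
scene 1 20 0.0015512826323129253
scene 2 1260 -0.0013797455569453387
side 0 5 0.002962434873512443
side 1 30 -0.00014372793856563815
side 2 1927 0.0011999212260531411
door pts 2365
0.45 479 0.24598820797538026
0.5 1524 0.24768978243708042
0.55 800 0.24504130641583527
['scene'] (array([ 0.5458,  0.2728, -1.3302]), np.float64(0.14615137761885114))
['side'] (array([ 0.5483,  0.2636, -1.2698]), np.float64(0.28855798163721935))
['scene', 'side'] (array([ 0.5458,  0.2716, -1.2692]), np.float64(0.4535118720214244))
tip [0.5725 0.1856] grip [0.528  0.3289]
```

```bash
cat > wc.py <<'E'
from fit import *
ob=[('scene',o4(320,270,66,38),(.09,-.02,.006)),('scene',o4(320,270,38,82),(.09,.02,.006)),('scene',o4(320,270,333,123),(-.09,-.02,.036)),('scene',o4(320,270,297,167),(-.09,.02,.036)),('scene',o4(320,270,297,200),(-.09,.02,0)),
('side',o4(280,280,122,52),(.09,.02,.006)),('side',o4(280,280,178,58),(.09,-.02,.006)),('side',o4(280,280,80,215),(-.09,.02,.036)),('side',o4(280,280,147,220),(-.09,-.02,.036)),('side',o4(280,280,80,250),(-.09,.02,0)),('side',o4(280,280,141,256),(-.09,-.02,0))]
for vs in (['scene'],['side'],['scene','side']):
    f2=lambda w:np.concatenate([(w2px(S[n],tw([w[0],w[1],w[2],0],X))-uv+.4).ravel() for n,uv,X in ob if n in vs])
    r=least_squares(f2,[.545,.28,-1.3]); print(vs,r.x,abs(r.fun).max())
w=r.x; d=np.array([np.cos(w[2]),np.sin(w[2])]); print('tip',w[:2]+.09*d,'grip',w[:2]-.06*d)
for n in S:
    im=cv2.cvtColor(S[n]['image'],cv2.COLOR_RGB2BGR).copy()
    def line(q4,A,B,col):
        a,b=w2px(S[n],np.vstack([tw(q4,A),tw(q4,B)])); cv2.line(im,tuple(int(x*16) for x in a),tuple(int(x*16) for x in b),col,1,cv2.LINE_AA,4)
    import itertools
    def box(q4,V):
        for i,j in itertools.combinations(range(8),2):
            if bin(i^j).count('1')==1: line(q4,V[i],V[j],(0,255,0))
    box(q,[(x,y,z) for x in(-.13,.13) for y in(-.09,.09) for z in(.02,.19)])
    box([*w,0],[(x,y,z*h) for x,h in((-.09,.036),(.09,.006)) for y in(-.02,.02) for z in(0,1)])
    a=.51;h=tw(q,[(-.124,.099,0)])[0]; box([h[0],h[1],q[2]+a,q[3]],[(x,y,z) for x in(.005,.245) for y in(-.009,.009) for z in(.012,.162)])
    line(q,(-.15,.173,.22),(.15,.173,.22),(0,0,255))
    c=im[90:340,150:420] if n=='scene' else im[120:370,250:520]
    cv2.imwrite('pics/ov_%s.png'%n,cv2.resize(c,None,fx=2,fy=2,interpolation=cv2.INTER_CUBIC))
E
python3 wc.py | tail -4
python3 -c "
import cv2,numpy as np
cv2.imwrite('pics/ov.png',cv2.resize(np.hstack([cv2.imread('pics/ov_%s.png'%n) for n in('scene','side')]),(800,370)))"
```

```text
['scene'] [ 0.5462  0.2732 -1.3079] 1.641308171139792
['side'] [ 0.5455  0.2693 -1.2964] 0.8540839183222374
['scene', 'side'] [ 0.5454  0.2714 -1.3002] 1.6952057101247875
tip [0.5695 0.1847] grip [0.5294 0.3292]
```

View pics/ov.png

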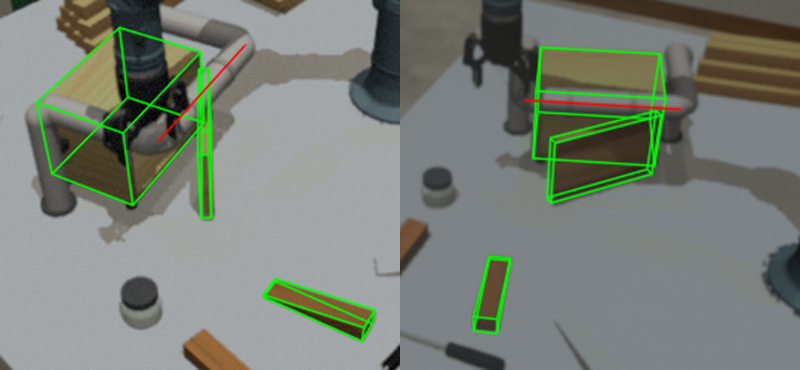

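Emit:
{"api": "jog_arm", "payload": {"series": [[1,0,0,-1,0,0,0],[1,0,-0.5,-0.2,0,0,0],[1,-0.9,-0.5,0,0,0,0],[1,-0.9,-0.5,0,0,0,0],[1,-0.9,-0.5,0,0,0,0],[1,-0.9,-0.5,0,0,0,-0.88],[1,0,0,0,0,0,-0.88],[1,0,0,0,0,0,-0.88],[1,0,0,0,-0.9,0,0],[1,0,0,0,-0.9,0,0],[1,0,0,0,-0.9,0,0],[1,0,0,0,-0.9,0,0],[1,0,0,0,-0.9,0,0],[1,0,0,0,-0.9,0,0],[1,0,0,0,-0.9,0,0],[1,0,0,0,-0.9,0,0]], "grip_force": 40}}

```text
time: 3.8
position: [0.4702, 0.1255, 0.2997]
tcp_rot: [0.896, 0.143, 0.067, 0.414]
wrist_force: [0.2, -0.3, -0.5]
opening: 0.0
```

```bash
cat > st.py <<'E'
import numpy as np,sys
from h import *
np.set_printoptions(precision=4,suppress=True)
q=np.load('box.npy')
def b2w(X): c,s=np.cos(q[2]),np.sin(q[2]); return np.array([q[0]+c*X[0]-s*X[1],q[1]+s*X[0]+c*X[1],X[2]])
def w2b(P): c,s=np.cos(q[2]),np.sin(q[2]); d=P[:2]-q[:2]; return np.array([c*d[0]+s*d[1],-s*d[0]+c*d[1],P[2]])
def Rt(th,yaw=0): return R.from_euler('z',q[2]+yaw)*R.from_quat([1,0,0,0])*R.from_euler('x',-th)
def rep():
    s=robot.get_state(); r=R.from_quat(s['tcp_rot']); z=r.as_matrix()[:,2]; x=r.as_matrix()[:,0]
    print('t',s['time'],'box',w2b(s['position']),'w',s['position'],'tilt',np.arccos(-z[2]),'yaw x',np.arctan2(x[1],x[0])-q[2],'xz',x[2],'F',s['wrist_force'],'Fbox',w2b(np.r_[s['wrist_force'][:2]+q[:2],0])[:2],'op',s['opening'],'q',s['q'])
    return s,r
def to(bx,th,yaw=0):
    s,r=rep(); T=Rt(th,yaw); d=r.inv().apply(b2w(np.array(bx))-s['position']); rv=(r.inv()*T).as_rotvec()
    print('shift units',d/.05,'turn units',rv/.12)
if __name__=='__main__':
    a=[float(x) for x in sys.argv[1:]]
    if a: to(a[:3],a[3],a[4] if len(a)>4 else 0)
    else: rep()
E
python3 st.py .06 .27 .05 .87
```

```text
t 3.8 box [0.0621 0.3614 0.2997] w [0.4702 0.1255 0.2997] tilt 0.8665421100093541 yaw x -0.0008535175780317039 xz 0.0014412516002342418 F [ 0.2246 -0.3105 -0.467 ] Fbox [ 0.1162 -0.3652] op 8.458480002857427e-06 q [-0.583   0.2265 -0.2519  1.9244  0.7759  1.5531 -0.7711]
shift units [-0.0482 -2.6216  4.6265] turn units [-0.0288 -0.0023 -0.0138]
```

Emit:
{"api": "jog_arm", "payload": {"series": [[1,0,-0.52,0.92,0,0,0],[1,0,-0.52,0.92,0,0,0],[1,0,-0.52,0.92,0,0,0],[1,0,-0.52,0.92,0,0,0],[1,0,-0.52,0.92,0,0,0],[1,0,0,0,0,0,0]]}}

```text
time: 4.55
position: [0.4955, 0.0358, 0.0484]
tcp_rot: [0.896, 0.144, 0.062, 0.416]
wrist_force: [-0.2, -0.3, 0.0]
opening: -0.0
```

```bash
python3 - <<'E'
from st import *
to([.06,.135,.05],.87)
p=robot.grab_frame('side'); save(p,'side1')
im=cv2.imread('pics/side1.png')[110:300,240:480]; cv2.imwrite('pics/side1c.png',cv2.resize(im,None,fx=3,fy=3))
E
```

```text
t 4.55 box [0.0582 0.2682 0.0484] w [0.4955 0.0358 0.0484] tilt 0.8670725889976532 yaw x -0.004505964515809091 xz -0.008756649617391726 F [-0.1657 -0.2598  0.0269] Fbox [-0.2387 -0.1949] op -4.405388068815475e-05 q [-0.5152  0.5986 -0.1436  2.0872  1.0136  1.1413 -1.1068]
shift units [0.0485 1.749  2.0102] turn units [-0.0248  0.0758  0.0315]
```

View pics/side1c.png

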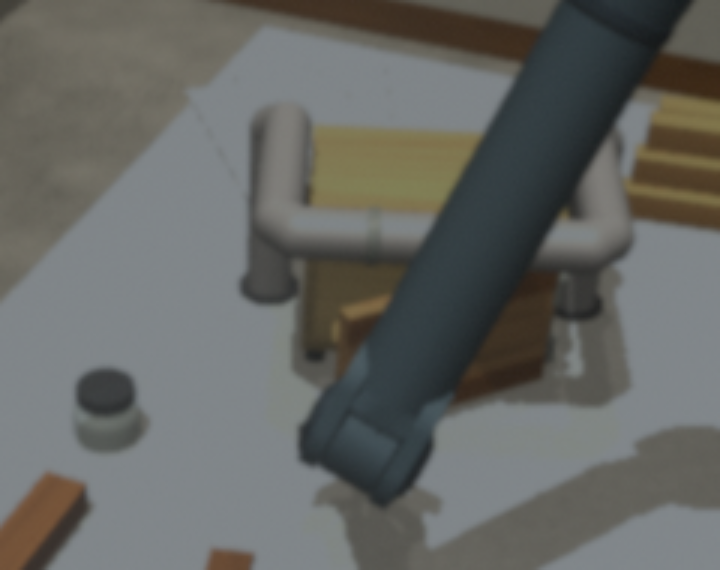

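The side view shows the closed fingers in front of the door (door at about (350,310) in the crop) and the wrist well outside the duct. Now I'll push the door shut.

Emit:
{"api": "jog_arm", "payload": {"series": [[1,0.01,0.35,0.4,0,0,0],[1,0.01,0.35,0.4,0,0,0],[1,0.01,0.35,0.4,0,0,0],[1,0.01,0.35,0.4,0,0,0],[1,0.01,0.35,0.4,0,0,0],[1,0,0,0,0,0,0]]}}

```text
time: 5.35
position: [0.5415, -0.0908, 0.0533]
tcp_rot: [0.897, 0.141, 0.065, 0.415]
wrist_force: [-0.3, 0.4, 0.4]
opening: -0.0001
```

```bash
python3 st.py .06 .115 .05 .87
```

```text
t 5.35 box [0.0622 0.1336 0.0533] w [ 0.5415 -0.0908  0.0533] tilt 0.866639828675681 yaw x -0.007473269662320925 xz -0.0005040114874168417 F [-0.2526  0.3508  0.4472] Fbox [-0.1302  0.4122] op -5.888304362397421e-05 q [-0.3501  0.5718 -0.0235  2.1192  1.1779  0.9834 -1.0215]
shift units [-0.0418  0.1919  0.3265] turn units [-0.028   0.0502 -0.037 ]
```

Emit:
{"api": "jog_arm", "payload": {"series": [[1,0,0.1,0.13,0,0,0],[1,0,0.1,0.13,0,0,0],[1,0,0.05,0.06,0,0,0],[1,0,0,0,0,0,0]]}}

```text
time: 5.85
position: [0.5481, -0.1044, 0.0514]
tcp_rot: [0.897, 0.144, 0.066, 0.413]
wrist_force: [-1.4, 1.6, 1.9]
opening: 0.0003
```

```bash
python3 st.py .06 .115 .05 .87
```

```text
t 5.85 box [0.0643 0.1186 0.0514] w [ 0.5481 -0.1044  0.0514] tilt 0.862623806456828 yaw x 4.609377556979988e-05 xz -0.0001357524110094932 F [-1.392   1.6446  1.9248] Fbox [-0.8077  1.9975] op 0.0002595529988594204 q [-0.3292  0.5746 -0.0104  2.1176  1.2026  0.9577 -1.0108]
shift units [-0.0852  0.026   0.0727] turn units [-0.0615  0.0004  0.0011]
```

Emit:
{"api": "jog_arm", "payload": {"series": [[1,0,0.05,0.06,0,0,0],[1,0,0.05,0.06,0,0,0],[1,0,0,0,0,0,0]]}}

```text
time: 6.22
position: [0.5495, -0.1068, 0.05]
tcp_rot: [0.898, 0.146, 0.067, 0.41]
wrist_force: [-9.7, 14.0, 7.3]
opening: -0.0002
```

```bash
python3 st.py .06 .115 .05 .87
```

```text
t 6.225 box [0.0648 0.1159 0.05  ] w [ 0.5495 -0.1068  0.05  ] tilt 0.856811525892732 yaw x 0.004245845995453468 xz -0.00022892823965708908 F [-9.6958 13.9547  7.273 ] Fbox [-4.8441 16.2873] op -0.00022301837293050544 q [-0.322   0.5743 -0.0096  2.118   1.2081  0.9475 -1.0062]
shift units [-0.0961  0.011   0.014 ] turn units [-0.1099 -0.0257  0.0244]
```

The door is shut: the fingers stopped at y≈0.11 with 16 N. Now I'll retreat and go to the wedge.

Emit:
{"api": "jog_arm", "payload": {"series": [[-0.5,0,-0.5,-0.6,0,0,0],[-1,0,-0.65,-0.75,0,0,0],[-1,0,-0.65,-0.75,0,0,0],[-1,0,-0.3,-1,0.5,0,0],[-1,0,-0.3,-1,0.5,0,0],[-1,0,-1,-0.5,0.5,0,0],[-1,0,-1,0,0.2,0,0]]}}

```text
time: 7.1
position: [0.4511, 0.1987, 0.0511]
tcp_rot: [0.935, 0.148, 0.054, 0.318]
wrist_force: [0.9, -0.1, -0.9]
opening: 0.0854
```

```bash
python3 - <<'E'
from st import *
w=np.array([.5454,.2714,-1.300]); d=np.array([np.cos(w[2]),np.sin(w[2])]); g=w[:2]-.06*d+.0067*d
b=w2b(np.r_[g,.019]); print(b)
yaw=w[2]-(q[2]-np.pi/2); print('yaw',yaw)
to([b[0],b[1],.10],.65,yaw)
p=robot.grab_frame('side'); save(p,'side2'); np.savez('side2.npz',**p)
p=robot.grab_frame('wrist'); save(p,'wrist2')
E
```

```text
[0.1818 0.5297 0.019 ]
yaw -0.04734760274466976
t 7.1 box [0.067  0.4369 0.0511] w [0.4511 0.1987 0.0511] tilt 0.6569867723910282 yaw x -0.0009327562371261311 xz 0.006398634384515503 F [ 0.9067 -0.0839 -0.8759] Fbox [ 0.835  -0.3633] op 0.08540650061275208 q [-0.6021  0.5716 -0.2918  1.9781  0.7805  1.1617 -1.0896]
shift units [ 2.3006 -0.8829 -1.8983] turn units [ 0.0568 -0.2775  0.2747]
```

View pics/side2.png

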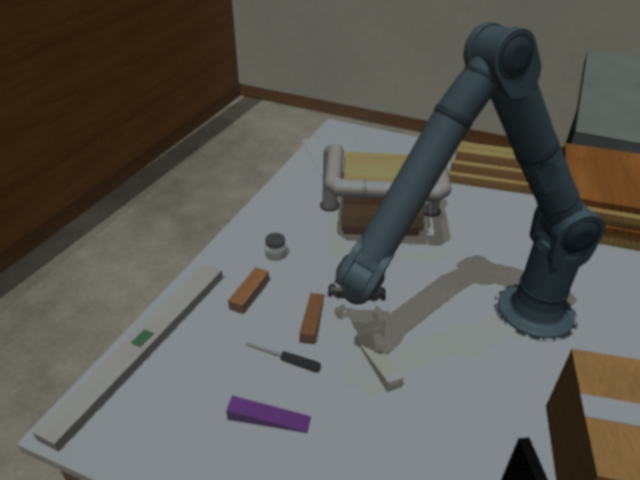

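The side view shows the door shut against the box at (385,213) and the wedge undisturbed at (312,317). Next I rise and move above the grip point.

Emit:
{"api": "jog_arm", "payload": {"series": [[-1,0,-0.44,-0.95,0,0,0],[-1,0.3,-0.44,-0.95,0.03,-0.14,0.14],[-1,0.7,0,0,0.03,-0.14,0.14],[-1,0.7,0,0,0,0,0],[-1,0.6,0,0,0,0,0],[-1,0,0,0,0,0,0]]}}

```text
time: 7.95
position: [0.5341, 0.3136, 0.0973]
tcp_rot: [0.938, 0.126, 0.041, 0.319]
wrist_force: [0.6, -0.5, 0.7]
opening: 0.0853
```

```bash
python3 - <<'E'
from st import *
to([.1818,.5297,.019],.65,-.047)
p=robot.grab_frame('wrist'); save(p,'wrist3'); np.savez('wrist3.npz',**p)
# overlay wedge
from h import *
im=cv2.imread('pics/wrist3.png')
w=[.5454,.2714,-1.300]; c,s=np.cos(w[2]),np.sin(w[2])
V=[(.09,-.02,.006),(.09,.02,.006),(-.09,.02,.036),(-.09,-.02,.036)]
X=[(w[0]+c*x-s*y,w[1]+s*x+c*y,z) for x,y,z in V]
cv2.polylines(im,[w2px(p,X).round().astype(int)],True,(0,255,0),1)
cv2.imwrite('pics/wrist3o.png',im)
E
```

```text
t 7.95 box [0.1817 0.5201 0.0973] w [0.5341 0.3136 0.0973] tilt 0.6558043815609612 yaw x -0.053219634760594936 xz -0.003818495211926995 F [ 0.6425 -0.4982  0.7492] Fbox [ 0.4544 -0.6741] op 0.08533360261646467 q [-0.6494  0.7103 -0.2905  1.5852  0.7055  1.3936 -0.9662]
shift units [-0.0025 -1.1066  1.1241] turn units [ 0.0482  0.0568 -0.0218]
```

View pics/wrist3o.png

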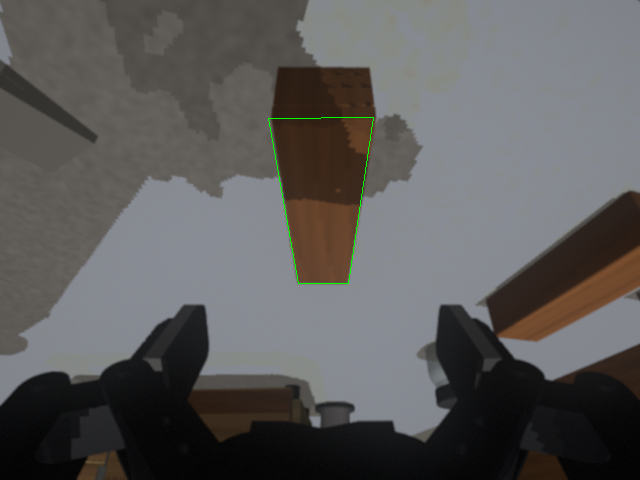

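The overlay fits the wedge outline at (272–374, 118–283), and the fingers are centred on it. I'll descend and grip.

Emit:
{"api": "jog_arm", "payload": {"series": [[-1,0,-0.37,0.37,0,0,0],[-1,0,-0.37,0.37,0,0,0],[-1,0,-0.35,0.36,0,0,0],[-1,0,0,0,0,0,0],[0.2,0,0,0,0,0,0],[0.6,0,0,0,0,0,0],[1,0,0,0,0,0,0],[1,0,0,0,0,0,0],[1,0,0,0,0,0,0]], "grip_force": 60}}

```text
time: 9.12
position: [0.5288, 0.3265, 0.0218]
tcp_rot: [0.939, 0.128, 0.042, 0.318]
wrist_force: [-0.1, 1.4, 6.0]
opening: 0.0391
```

```bash
python3 st.py .1818 .5297 .019 .65 -.047
```

```text
t 9.125 box [0.1807 0.534  0.0218] w [0.5288 0.3265 0.0218] tilt 0.6525340535162298 yaw x -0.048105580963012595 xz -0.003383153651285137 F [-0.0743  1.3773  5.9876] Fbox [0.3602 1.3315] op 0.03908508159507708 q [-0.6763  0.8218 -0.2793  1.5766  0.7364  1.3167 -1.039 ]
shift units [0.0271 0.0336 0.0958] turn units [0.021  0.028  0.0098]
```

Emit:
{"api": "jog_arm", "payload": {"series": [[1,0,0.3,-0.4,0,0,0],[1,0,0,0,0,0,0]]}}

```text
time: 9.38
position: [0.529, 0.3269, 0.0472]
tcp_rot: [0.939, 0.128, 0.042, 0.317]
wrist_force: [-0.0, 0.1, -2.3]
opening: 0.0389
```

```bash
python3 st.py .06 .29 .045 .65 0
```

```text
t 9.375 box [0.1811 0.5343 0.0472] w [0.529  0.3269 0.0472] tilt 0.6504845332586395 yaw x -0.048615684101935785 xz -0.002502396786870739 F [-0.0064  0.1498 -2.2579] Fbox [0.0408 0.1442] op 0.03888896968953498 q [-0.6712  0.7849 -0.2859  1.5776  0.7236  1.3432 -1.0177]
shift units [-2.1808  3.9465  3.0661] turn units [ 0.0035  0.2619 -0.3098]
```

Emit:
{"api": "jog_arm", "payload": {"series": [[1,0,0,0,0,0.26,-0.31],[1,-0.4,0.645,0.5,0,0,0],[1,-0.4,0.645,0.5,0,0,0],[1,-0.4,0.645,0.5,0,0,0],[1,-0.4,0.645,0.5,0,0,0],[1,-0.4,0.645,0.5,0,0,0],[1,-0.4,0.645,0.5,0,0,0],[1,0,0,0,0,0,0],[1,0,0,0,0,0,0]]}}

```text
time: 10.5
position: [0.49, 0.056, 0.0435]
tcp_rot: [0.935, 0.151, 0.049, 0.316]
wrist_force: [-0.3, 0.5, -0.7]
opening: 0.0389
```

```bash
python3 - <<'E'
from st import *
to([.06,.29,.022],.65)
for n in['side','scene']:
    p=robot.grab_frame(n); save(p,n+'4'); np.savez(n+'4.npz',**p)
a=cv2.imread('pics/side4.png')[120:320,280:480];b=cv2.imread('pics/scene4.png')[90:290,180:380]
cv2.imwrite('pics/s4.png',cv2.resize(np.hstack([a,b]),None,fx=2,fy=2,interpolation=cv2.INTER_CUBIC))
E
```

```text
t 10.5 box [0.0593 0.2891 0.0435] w [0.49   0.056  0.0435] tilt 0.6516783612842485 yaw x 0.0014562758319602298 xz -0.00446466850933859 F [-0.2707  0.5178 -0.667 ] Fbox [-0.0951  0.5765] op 0.038935058383967894 q [-0.4154  0.5078 -0.1951  2.1062  0.9042  0.9885 -0.9661]
shift units [ 0.0166 -0.2745  0.3317] turn units [0.0139 0.0222 0.0322]
```

View pics/s4.png

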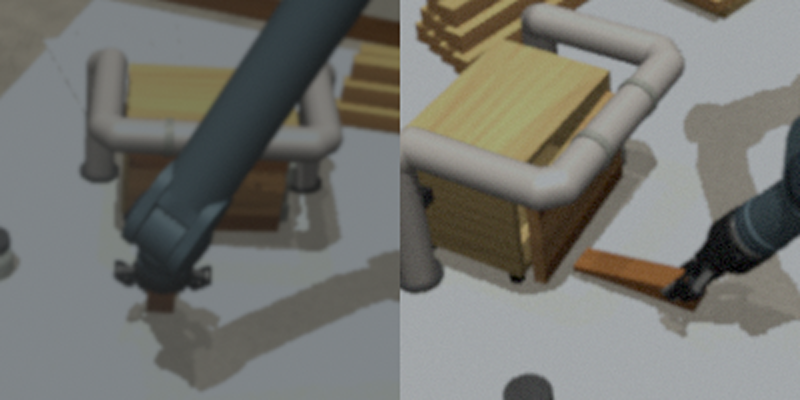

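The wedge is level and held square in front of the free half of the door; its tip is at scene (272,217). I'll lower it and slide it in.

Emit:
{"api": "jog_arm", "payload": {"series": [[1,0,-0.13,0.16,0,0,0],[1,0,-0.13,0.16,0,0,0],[1,0,0,0,0,0,0]]}}

```text
time: 10.98
position: [0.4899, 0.0568, 0.0223]
tcp_rot: [0.935, 0.152, 0.048, 0.317]
wrist_force: [-0.3, 0.9, -1.0]
opening: 0.0387
```

```bash
python3 st.py .06 .23 .022 .65 0
```

```text
t 10.975 box [0.0594 0.29   0.0223] w [0.4899 0.0568 0.0223] tilt 0.6524630611109079 yaw x 0.0013557228316748438 xz -0.005487780271443823 F [-0.3458  0.9097 -1.0043] Fbox [-0.0439  0.9722] op 0.038737284165027606 q [-0.4253  0.5521 -0.1859  2.1035  0.9302  0.9652 -1.0063]
shift units [0.0104 0.9507 0.7327] turn units [0.0204 0.0295 0.0367]
```

Emit:
{"api": "jog_arm", "payload": {"series": [[1,0,0.22,0.21,0,0,0],[1,0,0.24,0.18,0,0,0],[1,0,0.24,0.18,0,0,0],[1,0,0.24,0.18,0,0,0],[1,0,0,0,0,0,0]]}}

```text
time: 11.6
position: [0.5088, -0.0037, 0.0222]
tcp_rot: [0.935, 0.149, 0.048, 0.318]
wrist_force: [0.4, -0.3, -1.8]
opening: 0.0389
```

```bash
python3 - <<'E'
from st import *
to([.06,.21,.022],.65)
p=robot.grab_frame('scene'); save(p,'scene5'); np.savez('scene5.npz',**p)
b=cv2.imread('pics/scene5.png')[150:270,220:360]
cv2.imwrite('pics/s5.png',cv2.resize(b,None,fx=5,fy=5,interpolation=cv2.INTER_CUBIC))
E
```

```text
t 11.6 box [0.0584 0.2266 0.0222] w [ 0.5088 -0.0037  0.0222] tilt 0.654080357236021 yaw x -0.0040702666139297294 xz -0.004507785286249885 F [ 0.3874 -0.3041 -1.7853] Fbox [ 0.2729 -0.41  ] op 0.03885414413862627 q [-0.3459  0.5401 -0.1319  2.1242  0.9904  0.8976 -0.9524]
shift units [0.0326 0.2615 0.2049] turn units [ 0.0338  0.0504 -0.0042]
```

View pics/s5.png

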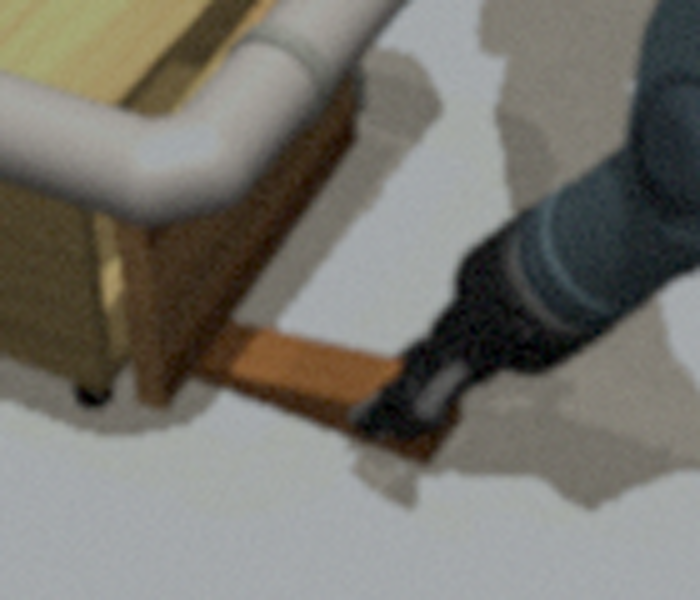

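The thin end is under the door and the wrist force shows no resistance. I'll lower it a touch and continue in small steps.

Emit:
{"api": "jog_arm", "payload": {"series": [[1,0,0.06,0.075,0,0,0],[1,0,0.07,0.07,0,0,0],[1,0,0.08,0.06,0,0,0],[1,0,0,0,0,0,0]]}}

```text
time: 12.15
position: [0.5157, -0.0122, 0.0217]
tcp_rot: [0.935, 0.152, 0.051, 0.316]
wrist_force: [-0.8, 2.5, 4.5]
opening: 0.0387
```

```bash
python3 st.py .06 .21 .022 .65 0
```

```text
t 12.15 box [0.0623 0.2163 0.0217] w [ 0.5157 -0.0122  0.0217] tilt 0.6526726836492256 yaw x 0.0041586463565337906 xz -0.00035308588530667817 F [-0.8029  2.4634  4.4678] Fbox [0.0079 2.5909] op 0.0387445783495216 q [-0.3315  0.5407 -0.1233  2.1229  1.0082  0.8808 -0.9418]
shift units [-0.0468  0.1034  0.0726] turn units [ 0.0223 -0.0187  0.0293]
```

Emit:
{"api": "jog_arm", "payload": {"series": [[1,0,0.08,0.06,0,0,0],[1,0,0.08,0.06,0,0,0],[1,0,0,0,0,0,0]]}}

```text
time: 12.52
position: [0.5191, -0.0214, 0.0217]
tcp_rot: [0.935, 0.152, 0.052, 0.316]
wrist_force: [-0.2, 3.0, 5.1]
opening: 0.0388
```

```bash
python3 st.py .06 .20 .022 .65 0
```

```text
t 12.525 box [0.0627 0.2066 0.0217] w [ 0.5191 -0.0214  0.0217] tilt 0.6521470055052551 yaw x 0.004982702380026072 xz 2.2937362541122774e-05 F [-0.2482  2.9751  5.1322] Fbox [0.6949 2.9034] op 0.03882182184478028 q [-0.3186  0.5399 -0.1149  2.1237  1.0179  0.8692 -0.9317]
shift units [-0.0541  0.1082  0.0757] turn units [ 0.0179 -0.0253  0.0329]
```

Emit:
{"api": "jog_arm", "payload": {"series": [[1,0,0.08,0.06,0,0,0],[1,0,0.08,0.06,0,0,0],[1,0,0,0,0,0,0]]}}

```text
time: 12.9
position: [0.5221, -0.0277, 0.0217]
tcp_rot: [0.935, 0.153, 0.052, 0.314]
wrist_force: [-3.5, 8.7, 9.5]
opening: 0.039
```

```bash
python3 st.py .06 .19 .022 .65 0
```

```text
t 12.9 box [0.0636 0.1997 0.0217] w [ 0.5221 -0.0277  0.0217] tilt 0.6489226036590822 yaw x 0.007584504236572143 xz 0.0012245249098589983 F [-3.5272  8.685   9.5089] Fbox [-0.6335  9.3525] op 0.03900034106158276 q [-0.307   0.5385 -0.11    2.1239  1.025   0.8579 -0.9217]
shift units [-0.073   0.1571  0.1116] turn units [-0.009  -0.0464  0.0442]
```

Emit:
{"api": "jog_arm", "payload": {"series": [[1,0,0.06,0.04,0,0,0],[1,0,0.06,0.04,0,0,0],[1,0,0,0,0,0,0]]}}

```text
time: 13.28
position: [0.5244, -0.0327, 0.0217]
tcp_rot: [0.936, 0.154, 0.053, 0.313]
wrist_force: [-4.5, 10.7, 9.4]
opening: 0.0388
```

```bash
python3 st.py .06 .19 .022 .65 0
```

```text
t 13.275 box [0.0642 0.1941 0.0217] w [ 0.5244 -0.0327  0.0217] tilt 0.6465863902938485 yaw x 0.009772080152304685 xz 0.0018653479259535255 F [-4.5213 10.6827  9.4308] Fbox [-0.9529 11.5609] op 0.038781859460822014 q [-0.2982  0.5374 -0.1058  2.124   1.0304  0.849  -0.9133]
shift units [-0.0845  0.0689  0.0446] turn units [-0.0285 -0.0616  0.0555]
```

Emit:
{"api": "jog_arm", "payload": {"series": [[1,0,0.07,0.05,0,0,0],[1,0,0.07,0.05,0,0,0],[1,0,0,0,0,0,0]]}}

```text
time: 13.65
position: [0.5274, -0.0394, 0.0217]
tcp_rot: [0.936, 0.155, 0.053, 0.312]
wrist_force: [-4.6, 12.5, 10.0]
opening: 0.0391
```

```bash
python3 st.py .06 .19 .022 .65 0
```

```text
t 13.65 box [0.0649 0.1869 0.0217] w [ 0.5274 -0.0394  0.0217] tilt 0.6448022342840506 yaw x 0.011757512701440154 xz 0.0026452850755162155 F [-4.6198 12.5331  9.9742] Fbox [-0.4676 13.3493] op 0.039121070167051804 q [-0.2875  0.5367 -0.1     2.1236  1.0375  0.8388 -0.9039]
shift units [-0.0974 -0.0466 -0.0424] turn units [-0.0435 -0.0767  0.0649]
```

Emit:
{"api": "jog_arm", "payload": {"series": [[1,0,0.07,0.05,0,0,0],[1,0,0.07,0.05,0,0,0],[1,0,0,0,0,0,0]]}}

```text
time: 14.02
position: [0.5302, -0.0458, 0.0217]
tcp_rot: [0.936, 0.156, 0.054, 0.311]
wrist_force: [-6.2, 15.8, 10.0]
opening: 0.0391
```

```bash
python3 st.py .06 .18 .022 .65 0
```

```text
t 14.025 box [0.0656 0.1799 0.0217] w [ 0.5302 -0.0458  0.0217] tilt 0.642880602256557 yaw x 0.013753009386438142 xz 0.003418463678849862 F [-6.1987 15.8154  9.9724] Fbox [-0.9405 16.9607] op 0.03910545708513983 q [-0.2769  0.5361 -0.0946  2.123   1.0443  0.8288 -0.8944]
shift units [-0.1123  0.001  -0.0068] turn units [-0.0596 -0.0918  0.0743]
```

Emit:
{"api": "jog_arm", "payload": {"series": [[1,0,0.07,0.05,0,0,0],[1,0,0.06,0.05,0,0,0],[1,0,0,0,0,0,0]]}}

```text
time: 14.4
position: [0.5331, -0.0519, 0.0217]
tcp_rot: [0.936, 0.157, 0.054, 0.31]
wrist_force: [-5.8, 17.6, 13.3]
opening: 0.0389
```

```bash
python3 st.py .06 .17 .022 .65 0
```

```text
t 14.4 box [0.0664 0.1732 0.0217] w [ 0.5331 -0.0519  0.0217] tilt 0.6413881258889201 yaw x 0.015487235352282858 xz 0.004454726235514281 F [-5.8115 17.6196 13.3361] Fbox [-0.0084 18.5533] op 0.03892008726588255 q [-0.2669  0.5361 -0.0894  2.1219  1.051   0.8194 -0.886 ]
shift units [-0.1299  0.0543  0.0316] turn units [-0.0722 -0.1073  0.0807]
```

Emit:
{"api": "jog_arm", "payload": {"series": [[1,0,0.07,0.04,0,0,0],[1,0,0.05,0.03,0,0,0],[1,0,0,0,0,0,0]]}}

```text
time: 14.78
position: [0.5352, -0.0571, 0.0217]
tcp_rot: [0.936, 0.158, 0.055, 0.309]
wrist_force: [-6.1, 19.0, 9.6]
opening: 0.039
```

```bash
python3 st.py .06 .17 .022 .65 0
```

```text
t 14.775 box [0.0668 0.1676 0.0217] w [ 0.5352 -0.0571  0.0217] tilt 0.6389424838897718 yaw x 0.017205495778881696 xz 0.004802371392000765 F [-6.1128 18.9942  9.6165] Fbox [ 0.1354 19.9531] op 0.038978907555022035 q [-0.2579  0.5352 -0.085   2.1213  1.0553  0.8106 -0.8768]
shift units [-0.1352 -0.0369 -0.0356] turn units [-0.0926 -0.1181  0.0906]
```

Emit:
{"api": "jog_arm", "payload": {"series": [[1,0,0.05,0.03,0,0,0],[1,0,0.04,0.02,0,0,0],[1,0,0,0,0,0,0]]}}

```text
time: 15.15
position: [0.5367, -0.0611, 0.0216]
tcp_rot: [0.936, 0.158, 0.055, 0.308]
wrist_force: [-5.1, 19.1, 7.4]
opening: 0.0393
```

```bash
python3 - <<'E'
from st import *
rep()
for n in['side','scene']:
    p=robot.grab_frame(n); save(p,n+'6'); np.savez(n+'6.npz',**p)
a=cv2.imread('pics/side6.png')[140:300,300:460];b=cv2.imread('pics/scene6.png')[120:280,200:360]
cv2.imwrite('pics/s6.png',cv2.resize(np.hstack([a,b]),None,fx=2.5,fy=2.5,interpolation=cv2.INTER_CUBIC))
E
```

```text
t 15.15 box [0.067  0.1634 0.0216] w [ 0.5367 -0.0611  0.0216] tilt 0.6368105567353152 yaw x 0.0183904801730439 xz 0.00502137476032509 F [-5.1098 19.0692  7.3914] Fbox [ 1.1116 19.7107] op 0.03925777250478442 q [-0.2511  0.5347 -0.0817  2.1208  1.0581  0.8038 -0.8696]
```

View pics/s6.png

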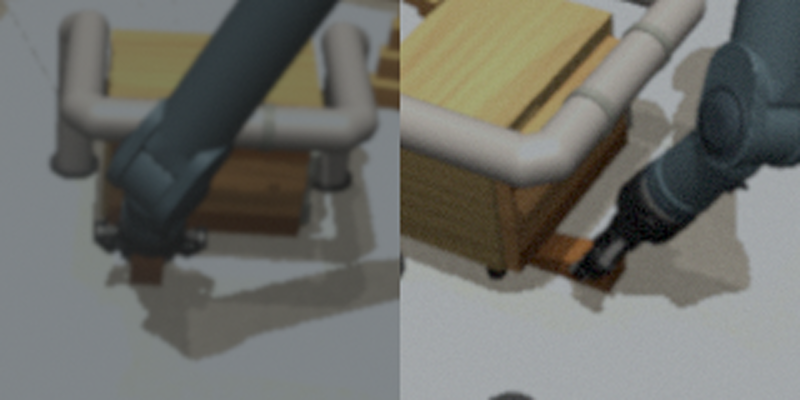

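The door is shut, and the wedge sits about 92 mm in and is straight. I'll ease the push, release, and back out along the tool axis.

Emit:
{"api": "jog_arm", "payload": {"series": [[1,0,-0.05,-0.04,0,0,0],[1,0,0,0,0,0,0],[0.2,0,0,0,0,0,0],[-0.4,0,0,0,0,0,0],[-1,0,0,0,0,0,0],[-1,0,0,0,0,0,0],[-1,0,0,0,0,0,0]]}}

```text
time: 16.12
position: [0.5326, -0.074, 0.0232]
tcp_rot: [0.935, 0.15, 0.049, 0.317]
wrist_force: [0.3, 0.5, 0.4]
opening: 0.0855
```

```bash
python3 st.py
```

```text
t 16.125 box [0.059  0.1524 0.0232] w [ 0.5326 -0.074   0.0232] tilt 0.6533646603525265 yaw x -0.0013759468753694049 xz -0.00433935780903115 F [0.3266 0.5018 0.3506] Fbox [0.4672 0.3744] op 0.08547954271635112 q [-0.2489  0.5361 -0.0685  2.1243  1.0595  0.816  -0.8733]
```

Emit:
{"api": "jog_arm", "payload": {"series": [[-1,0,0,-0.5,0,0,0],[-1,0,0,-1,0,0,0],[-1,0,-0.3,-1,0,0,0],[-1,0,-0.5,-1,0,0,0],[-1,0,-0.5,-1,0,0,0],[-1,0,-0.5,-1,0,0,0],[-1,0,-0.3,-1,0,0,0],[-1,0,0,0,0,0,0]]}}

```text
time: 17.12
position: [0.4459, 0.1997, 0.2199]
tcp_rot: [0.936, 0.153, 0.052, 0.314]
wrist_force: [0.7, 0.3, -0.3]
opening: 0.0852
```

```bash
python3 - <<'E'
from st import *
rep()
for n in['side','scene','wrist']:
    p=robot.grab_frame(n); save(p,n+'7'); np.savez(n+'7.npz',**p)
a=cv2.imread('pics/side7.png')[140:300,300:460];b=cv2.imread('pics/scene7.png')[120:280,200:360]
cv2.imwrite('pics/s7.png',cv2.resize(np.hstack([a,b]),None,fx=2.5,fy=2.5,interpolation=cv2.INTER_CUBIC))
E
```

```text
t 17.125 box [0.0623 0.4395 0.2199] w [0.4459 0.1997 0.2199] tilt 0.6478362224104964 yaw x 0.007182381264113413 xz 0.0016168306403820526 F [ 0.7271  0.2561 -0.2681] Fbox [0.7707 0.0158] op 0.08517203511492587 q [-0.5545  0.2952 -0.3441  1.9226  0.6407  1.3893 -0.845 ]
```

View pics/s7.png

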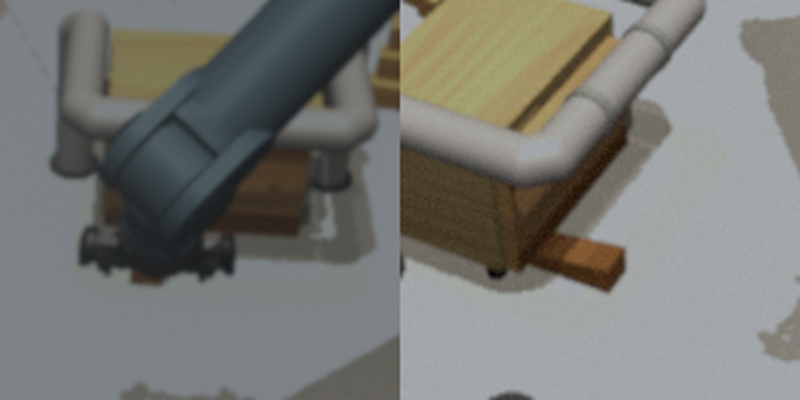

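View pics/wrist7.png

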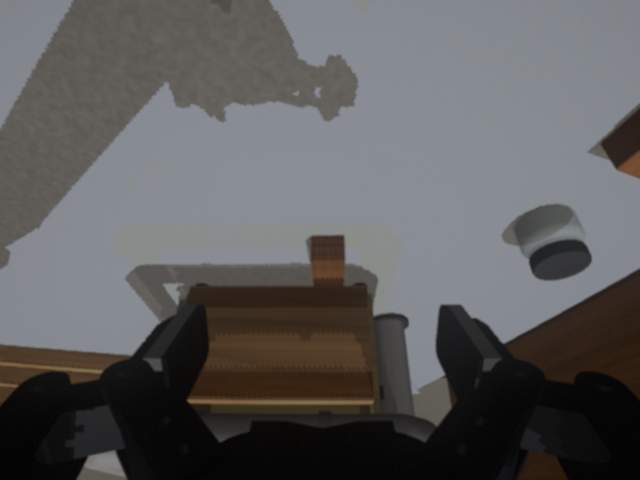

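```bash
python3 - <<'E'
from st import *
p=dict(np.load('scene7.npz'))
o=lambda x,y:(200+(x-400)/2.5-.3,120+y/2.5-.3)
z=px2z(p,[o(626,247),o(608,266)],.036); z0=px2z(p,[o(611,292)],.0)
print([w2b(a) for a in z],w2b(z0[0]))
P=dict(np.load('wrist7.npz')); zz=px2z(P,[(309,249),(344,249)],.036); print([w2b(a) for a in zz])
e=px2z(P,[(308,236),(345,236)],.0); print([w2b(a) for a in e])
b=[(-.02,.196,.036),(.02,.196,.036)]
# door bottom edge right/left in wrist
for x in (0.04,.06,.08): print(w2px(P,b2w((x,.108,.014+.002))))
im=cv2.imread('pics/wrist7.png')[220:330,170:400]; cv2.imwrite('pics/w7.png',cv2.resize(im,None,fx=3.4,fy=3.4,interpolation=cv2.INTER_CUBIC))
im=cv2.imread('pics/scene7.png')[190:250,230:310]; cv2.imwrite('pics/c7.png',cv2.resize(im,None,fx=9,fy=9,interpolation=cv2.INTER_CUBIC))
E
```

```text
[array([0.0476, 0.1999, 0.036 ]), array([0.0814, 0.197 , 0.036 ])] [0.0835 0.2002 0.    ]
[array([0.0453, 0.2174, 0.036 ]), array([0.0839, 0.2177, 0.036 ])]
[array([0.0426, 0.1928, 0.    ]), array([0.0872, 0.1931, 0.    ])]
[[307.6263 282.5661]]
[[322.3367 282.6244]]
[[337.05   282.6762]]
```

View pics/w7.png

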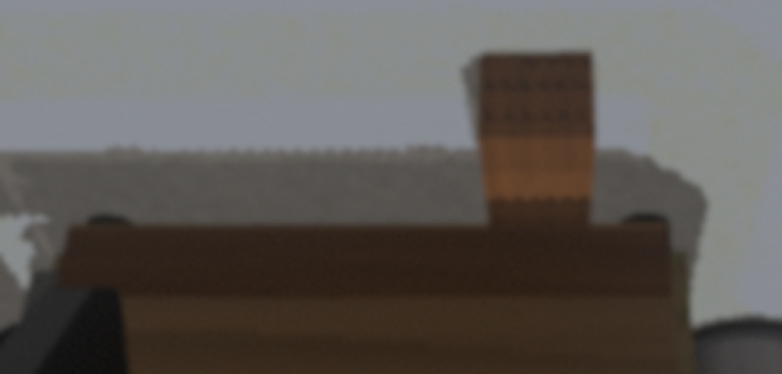

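View pics/c7.png

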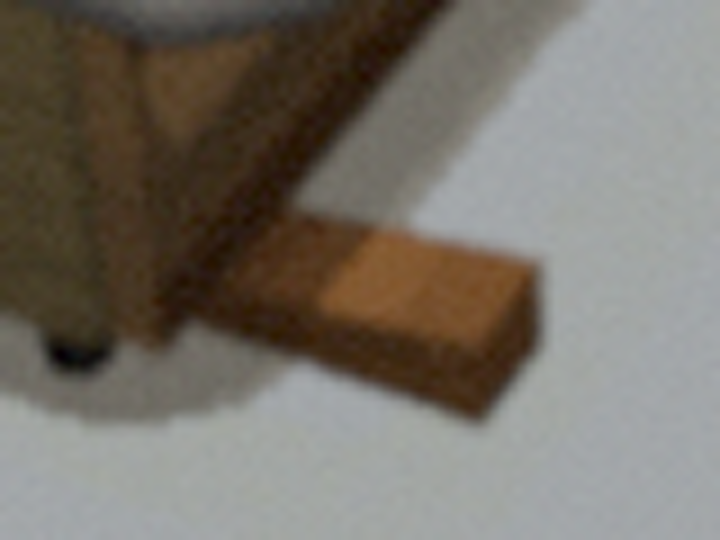

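The thick end is at box y≈0.197 and x≈0.045–0.085. That puts the tip at y≈0.017, x≈0.065, with the wedge flat and straight. I'll check quickly that the bystanders haven't moved, then hand in.

```bash
python3 - <<'E'
from st import *
a=dict(np.load('scene0.npz'))['image'].astype(int);b=dict(np.load('scene7.npz'))['image'].astype(int)
for n,(x0,y0,x1,y1) in dict(jar=(225,270,265,315),offcut=(268,308,338,372),screwdriver=(378,305,445,370)).items():
    print(n,abs(a-b)[y0:y1,x0:x1].mean(),np.percentile(abs(a-b)[y0:y1,x0:x1],99))
p=robot.grab_frame('scene')
for n in('jar','offcut','screwdriver'): print(n,[ (np.array(o['point']),round(o['confidence'],2)) for o in robot.look_for(p,n)[:1]])
rep()
print(robot.hand_in())
E
```

```text
jar 2.115 8.0
offcut 1.9433035714285714 8.0
screwdriver 8.5752009184845 136.36000000000058
jar [(array([0.765 , 0.0883, 0.0596]), 0.93)]
offcut [(array([0.7471, 0.2717, 0.039 ]), 0.88)]
screwdriver [(array([0.7493, 0.2709, 0.0366]), 0.35)]
t 17.475 box [0.0596 0.4321 0.2168] w [0.4457 0.1919 0.2168] tilt 0.6543242259443255 yaw x -0.0026623646194301465 xz -0.005782508825683194 F [-0.7665 -0.1035 -0.5838] Fbox [-0.7604  0.1415] op 0.08555299958655603 q [-0.5499  0.2975 -0.3375  1.9297  0.6413  1.3893 -0.845 ]
the job is handed in; nothing more can be done
None
```

View pics/scene7.png

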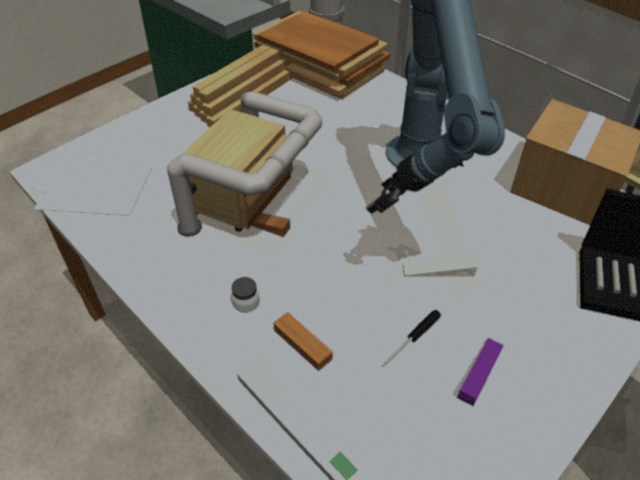

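I pushed the door shut with the closed fingers, then slid the wedge in thin end first and straight under the free half of the door until it jammed. I let go, backed out under the duct and handed the job in at about 17.5 s of the 58 s; it gave no verdict.

**Last checks**
- **Door:** it looks shut in the pictures. The fingers stopped at its shut position with about 16 N.
- **Wedge position:** measured from its thick end, the tip is at box x ≈ 0.065 m, y ≈ 0.017 m, about 91 mm past the door's outer face. It is flat and straight. One wrist-camera reading of the thick end's top edge was about 20 mm off the other two; I set it aside as a misread pixel.
- **Jam force:** the last push was about 20 N. I estimate from the spring and the lift that the wedge bears on the door with about 19 N. I did not measure that force directly, and I did not test the jam with an outward push.
- **Robot:** it was clear of everything, with under 1 N at the wrist.
- **Jar and offcut:** both are unmoved, by the trained network and by comparing pictures.
- **Screwdriver:** the network's last report picked the offcut instead, and the picture comparison showed a difference in that area. I handed in before resolving this. In the last picture it lies in its original place, and the difference comes from the wedge no longer being in that crop.

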